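# Set the pouch sealer's stop for the longest pouch

### The arm

A 6-joint arm with a two-finger parallel gripper is mounted at the origin on the work surface. World frame = base frame: x ahead of the robot, y to its left, z up, the work surface at z = 0. Lengths are in mm, angles in rad, forces in N, time in s.
With the tool pointing down it reaches from about 350 to 975 mm from the base axis. Payload 7.1 kg.
Tool frame: the origin (TCP) lies on the front face of the gripper's body, between the roots of the fingers; the fingertips stand 80 mm ahead of it and the grasp point (between the pads) lies 61 mm ahead of it (env.tips_ahead is the distance from the TCP to the fingertips, in mm); z points along the fingers, y is the line along which they close (so a half turn about z gives the same grasp; the last joint's range is limited). The gripper opens to 88 mm and grips with 3 to 60 N. Pads are 20 mm wide; open, the fingers measure 115 mm over their backs; the gripper's body (75 mm by 178 mm) begins 61 mm behind the grasp point.
Start: joints at [-1.301, 0.423, 1.63, -0, 1.089, -0.019], TCP at [178.02, -599.095, 302.675] pointing down, gripper open.
Joint ranges: [-3, 3], [-0.9, 2.11], [0.09, 2.58], [-1.31, 4.45], [0.11, 2.69], [-2.54, 2.54]. Speed limits (rad/s): [2.39, 2.39, 3.01, 3.14, 3.14, 3.14].

### API

Orientations are given as a unit quaternion [x, y, z, w].
In Python, from station import env, set_gripper, viewer, workorder gives the robot as it stands. Calls block until the motion is done:
- env.reach(position, orientation): joint-space move of the TCP to a pose.
- env.move_l(position, rot=None, rate=150, f_stop=None): straight line of the TCP; rot=None keeps the orientation; rate is the mean speed in mm/s. With f_stop (N) it stops when the force on the tool has changed by that much, and returns True; else False.
- env.move_joints(angles): joint-space move.
- set_gripper(opening): finger opening in mm; the grip force is fixed at half the most; returns when the fingers have stopped.
- env.hold(seconds).
- env.ik(position, orientation): joint angles nearest the present ones, or None.
- env.read_state(): the state.
- viewer.camera(name): name is "scene" or "side" or "wrist"; returns the picture (400x640x3 uint8, blue, green, red); there is no depth.
- viewer.camera_params(name): a dict with "fx", "fy", "cx", "cy" (pixels), "dist" ([k1, k2, p1, p2, k3] as OpenCV has them; the pictures are not rectified), "pose" (4x4, takes a point from camera to world coordinates); the wrist camera has in their place "tool_from_camera" (4x4, takes a point from camera to tool coordinates, whose origin is the TCP and whose axes are the flange's). Camera axes: x right, y up, looking along -z (the intrinsics and any distortion apply to the point x, -y, -z); pixel columns grow to the right and rows downward; lengths in mm; the calibration is good to about 2 mm. A picture is of the moment at which its call begins: read the wrist's pose just before it. camera_params takes no time and is no camera call.
A pose or a line that the arm cannot do raises env.IKError and nothing moves.
- workorder.sign_off(): hands the job in; it is judged then, once.
The state is a dict: "time_s": time; "qpos": joint angles; "dq": joint speeds; "tau": joint torques, N m; "tool_pos": TCP position; "orientation": TCP orientation; "force": force on the tool from outside, world axes, zero at the start; "wrist_torque": the same for the moment, N m; "width": finger opening in mm; "grip_force": force on a finger pad.
Only numpy, scipy, OpenCV 4.12 (cv2) and the standard library are available. Lean on these libraries where they do the work, as an engineer would, in place of code of your own. Each camera call takes 0.05 s, during which the arm holds its last target. There are 200 camera calls.

### The job

Set the pouch stop on the bag sealer for the longest pouches: press its green release button right down with the fingertips and, keeping it down all the way, push the stop along its rail, away from the sealing jaws, until it meets the red end stop. Then let the button come up so that the stop is locked there, and move clear. Nothing is to be gripped or picked up; leave the things lying about where they are.

Things in the scene. Friction and masses are not known exactly. Their poses are not given: they have to be found in the camera images.
- button_top (a point): Centre of the flat top (33 mm wide) of the round green release button on the stop's black carriage (56 x 64 mm). Up, it is 124 mm above the table and 10 mm above the carriage; it goes 6 mm straight down and rides with the carriage. Axes as the sealer's: z up, x across the rail, y along it to the jaws; slide it to -y. A fence, lower than the button, reaches from the carriage to +x over the tray.
- end_stop (a point): Centre of the inner face of the red bumper on the steel end stop (46 mm wide, top 112 mm above the table) at the end of the rail away from the jaws; this point is 104 mm above the table. Same axes as the button. When the carriage meets the bumper the button's centre is 32 mm to +y of this face.
- stop (a joint): Travel of the pouch stop along its rail in m: 0 at the jaw end, growing away from the jaws to 0.160 against the end stop. With the button up a spring brake locks it (it holds some 20 N); with the button down it slides with 1 to 2 N, so the friction of a fingertip pressing on the button takes it along.
- button (a joint): How far the green button is pressed, in m: about 0 up (brake on), 0.006 fully down. It resists more and more over the first 0.002 (to 7 or 8 N), then goes easily to its bottom, with 9 N there; the brake is off only from 0.003 on. It springs back up when let go.
- sealer: Bag sealer, fixed: blue housing 400 x 90 x 70 mm with a raised aluminium press arm, handle up to 0.22 m high; steel tray 310 x 340 mm, top 78 mm above the table; rail (40 mm wide, top 95 mm high) along the tray's near edge. Origin: on the table under the rail's middle (the button there at stop = 0.070); z up, x over the tray, y along the rail to the jaws, whose housing begins 190 mm off.
- canister_a: Bystander: a small white and blue desiccant canister, 28 mm across, 30 mm high, standing on the tray between fence and jaws. Origin at the centre of its underside.
- canister_b: Bystander: a second desiccant canister like the first, on the tray. Origin at the centre of its underside.
- tape: Bystander: a roll of amber packing tape lying flat on the table, 96 mm across, 48 mm high. Origin at the centre of its underside.
- marker: Bystander: a black and blue marker pen lying on the table, 130 mm long, 18 mm thick. Origin at the middle of its length on the table, x along it.
- jar: Bystander: an amber jar with a black lid, 72 mm across, 85 mm high, standing on the table. Origin at the centre of its underside.
- labels: Bystander: a roll of blank white labels lying flat on the table, 84 mm across, 30 mm high. Origin at the centre of its underside.
- scanner: Bystander: a yellow and black hand scanner lying on its side on the table, 42 mm high, head 80 x 56 mm, grip about 105 mm. Origin on the table under the head.

How it is judged (in metres and radians):
On the way, in this order (a step that is already met when the one before it is completed fails the run):
1. the green button is pressed down while the stop still stands well short of the end stop (value of joint button above 0.003 m and value of joint stop below 0.1 m), for 0.1 s.
2. the stop has reached the end stop with the button still held down (value of joint button above 0.002 m and value of joint stop above 0.156 m), for 0.1 s.
At the end, for the whole second after the job is handed in: The pouch stop stands within 4 mm of the red end stop, at rest, with the green button fully up again (within 1 mm), so that it is locked there; every bystander is within 20 mm of where it was (value of joint stop above 0.156 m and value of joint button below 0.001 m and not (velocity of joint stop above 0.005 m/s) and velocity of joint stop above -0.005 m/s and distance of each of canister_a, canister_b, tape, marker, jar, labels, scanner from where it was at the start of the episode below 0.02 m); the robot touches nothing.
It fails at once if the stop is forced along the rail with the button not held down (less than 1 mm pressed while it moves faster than 15 mm/s) (value of joint button below 0.001 m and (velocity of joint stop above 0.015 m/s or velocity of joint stop below -0.015 m/s)).
It fails at once if a bystander is shoved, knocked over, lifted or carried (moved more than 20 mm) (distance of any of canister_a, canister_b, tape, marker, jar, labels, scanner from where it was at the start of the episode above 0.02 m).
It also fails if it takes over 35 s, if anything falls off the work surface, if the arm or the gripper's body presses on something with over 40 N, if the wrist force passes 120 N, or if a joint passes its speed limit or range.

## Working session

There is one attempt and no reset: what is moved stays moved. The work goes in short steps, each a Python script; the robot and the scene stay as the last script left them, time stands still between calls to the robot, and variables do not carry over. Pictures are saved under pics/ and viewed, at most 10 in all, crops included, and the job is handed in when it is done.

```bash
mkdir -p pics
python3 - <<'E'
from station import env, viewer
import cv2
for n in ("scene","side"):
    cv2.imwrite(f"pics/{n}1.png",viewer.camera(n)); p=viewer.camera_params(n); print(n,p)
s=env.read_state();print(s["time_s"],s["orientation"],s["force"])
E
```

```text
scene {'fx': 378.1550630293407, 'fy': 378.1550630293407, 'cx': 321.994793109922, 'cy': 197.19188989736662, 'dist': array([-0.03819286,  0.        ,  0.        ,  0.        ,  0.        ]), 'pose': array([[-4.86243977e-01, -4.76187531e-01,  7.32674710e-01,
         1.03573255e+03],
       [ 8.73673490e-01, -2.80446581e-01,  3.97547920e-01,
         2.50836831e+02],
       [ 1.61687554e-02,  8.33423752e-01,  5.52397882e-01,
         4.60332648e+02],
       [ 0.00000000e+00,  0.00000000e+00,  0.00000000e+00,
         1.00000000e+00]])}
side {'fx': 430.0449517502584, 'fy': 430.0449517502584, 'cx': 320.4179225500817, 'cy': 194.85094293395989, 'dist': array([-0.11123955,  0.        ,  0.        ,  0.        ,  0.        ]), 'pose': array([[-8.40321991e-01,  3.68929485e-01, -3.97177526e-01,
         2.33827907e+02],
       [-5.42078174e-01, -5.67571754e-01,  6.19688274e-01,
         5.10451828e+02],
       [ 3.19453039e-03,  7.36038952e-01,  6.76931648e-01,
         6.71718945e+02],
       [ 0.00000000e+00,  0.00000000e+00,  0.00000000e+00,
         1.00000000e+00]])}
0.1 [ 9.89591912e-01  1.43900715e-01 -8.86140166e-05 -6.50633700e-04] [0.6282652  0.39000327 0.28477326]
```

View pics/scene1.png

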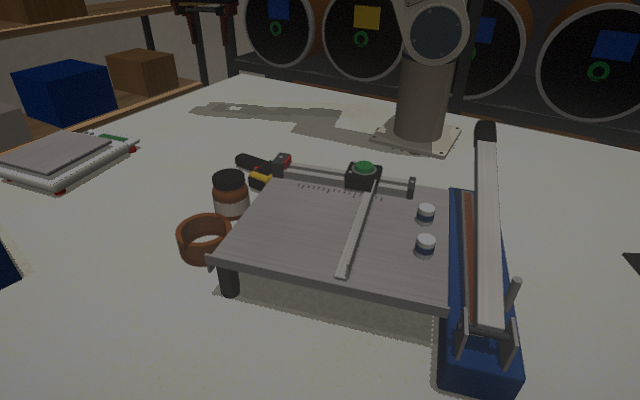

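View pics/side1.png

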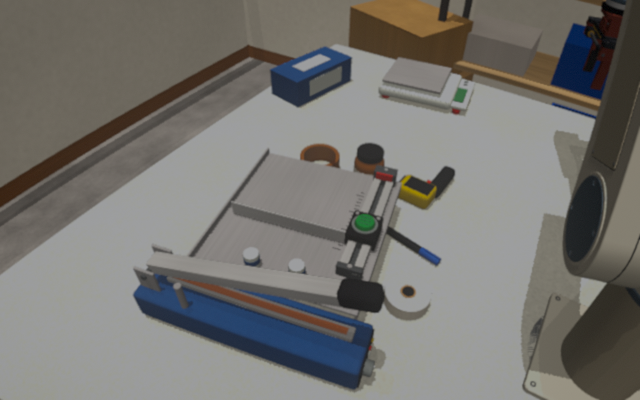

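The scene view shows the green button at about (365,165) and the red bumper at (286,160). In the side view they are at (365,223) and (385,174). The jaws are on the far +y side of the rail, and the space above the rail is clear.

```bash
cat > h.py <<'E'
import numpy as np, cv2
from station import env, viewer
def ray(p,uv,pose=None):
    K=np.array([[p["fx"],0,p["cx"]],[0,p["fy"],p["cy"]],[0,0,1]])
    x,y=cv2.undistortPoints(np.array([[uv]],float),K,np.array(p["dist"]))[0,0]
    T=p["pose"] if pose is None else pose
    return T[:3,3],T[:3,:3]@np.array([x,-y,-1])
def atz(p,uv,z,pose=None):
    o,d=ray(p,uv,pose); return o+d*(z-o[2])/d[2]
def blob(im,col,roi=None):
    h=cv2.cvtColor(im,cv2.COLOR_BGR2HSV)
    m=cv2.inRange(h,(45,120,50),(80,255,255)) if col=="g" else cv2.inRange(h,(0,150,60),(6,255,255))|cv2.inRange(h,(172,150,60),(180,255,255))
    if roi: k=np.zeros_like(m);x0,y0,x1,y1=roi;k[y0:y1,x0:x1]=1;m*=k
    n,l,st,c=cv2.connectedComponentsWithStats(m); i=1+np.argmax(st[1:,4]); return c[i],st[i]
E
python3 - <<'E'
from h import *
for n,rg,rr in (("scene",(335,150,395,185),(270,145,305,175)),("side",(340,205,395,245),(365,160,405,190))):
    im=cv2.imread(f"pics/{n}1.png");p=viewer.camera_params(n)
    for c,r,z in(("g",rg,122),("r",rr,106)):
        uv,st=blob(im,c,r);print(n,c,uv,st,atz(p,uv,z).round(1))
E
```

```text
scene g [364.01369863 164.97260274] [356 161  17   9  73] [452.  22. 122.]
scene r [287.29411765 159.        ] [284 156   7   7  17] [ 480.3 -131.   106. ]
side g [364.56147541 221.63934426] [356 214  18  16 244] [452.8  23.5 122. ]
side r [383.60493827 176.02469136] [376 172  16   8  81] [ 488.1 -125.8  106. ]
```

```bash
cat >> h.py <<'E'
from scipy.spatial.transform import Rotation as Ro
def orient(rd,sgn=1):   # rd: unit xy of sealer y (to jaws); tool y along +-sealer x
    y=sgn*np.array([rd[1],-rd[0],0]); z=np.array([0,0,-1.]); return Ro.from_matrix(np.c_[np.cross(y,z),y,z]).as_quat()
def wpose(s,p):
    T=np.eye(4);T[:3,:3]=Ro.from_quat(s["orientation"]).as_matrix();T[:3,3]=s["tool_pos"];return T@p["tool_from_camera"]
E
python3 - <<'E'
from h import *
from station import set_gripper
rd=np.array([-31.,151]);rd/=np.hypot(*rd)
p=viewer.camera_params("wrist");print(p)
best=None
for sg in(1,-1):
    q=orient(rd,sg);j=env.ik([460,-30,360],q);print(sg,j)
    if j is not None and (best is None or abs(j[5])<abs(best[1][5])): best=(sg,j,q)
set_gripper(0)
env.reach([460,-30,360],best[2])
s=env.read_state();im=viewer.camera("wrist");cv2.imwrite("pics/w1.png",im)
print(best[0],s["tool_pos"],s["force"],s["width"],s["time_s"])
T=wpose(s,p)
for c,z in(("g",123),("r",106)):
    try: uv,st=blob(im,c);print(c,uv,st,atz(p,uv,z,T).round(1))
    except Exception as e: print(c,e)
E
```

```text
{'fx': 293.435710134367, 'fy': 293.435710134367, 'cx': 326.16079203495616, 'cy': 193.01757531142837, 'dist': array([0.0043617, 0.       , 0.       , 0.       , 0.       ]), 'tool_from_camera': array([[ 9.29832663e-04,  9.59948991e-01,  2.80173286e-01,
         7.77548575e+01],
       [ 9.99999178e-01, -1.14000685e-03,  5.87195608e-04,
         6.91171899e-01],
       [ 8.83077296e-04,  2.80172510e-01, -9.59949262e-01,
        -8.16372043e+01],
       [ 0.00000000e+00,  0.00000000e+00,  0.00000000e+00,
         1.00000000e+00]])}
1 [-9.09427558e-02  1.05547501e-01  1.92027837e+00 -4.44089210e-16
  1.11576679e+00 -2.93427330e-01]
-1 None
1 [460.12433051 -30.57121968 359.94052693] [-0.69606863 -0.04007547  0.2085785 ] 0.3730403103884968 3.7167
g [330.24107143 130.24744898] [315 114  32  33 784] [453.9  23.6 123. ]
r [326.16666667 254.16666667] [325 253   3   3   6] [ 480.9 -129.4  106. ]
```

View pics/w1.png

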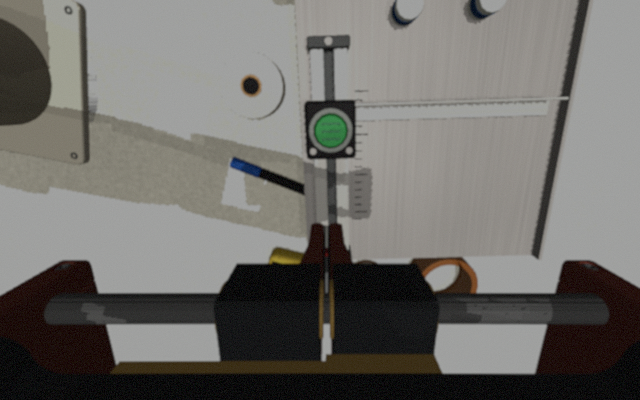

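The wrist view shows the button centred at (330,130), the jaw-end bracket at (328,41) and the fingers covering the end stop. I'll take the rail direction from the bracket and the rail edges, then approach and press.

Run:
```python
from h import *
p=viewer.camera_params("wrist");s=env.read_state();T=wpose(s,p)
f=lambda u,v,z:atz(p,(u,v),z,T)[:2]
b=f(330.2,130.2,123)
def ang(a,c): d=np.array(c)-a; return np.degrees(np.arctan2(-d[0],d[1])).round(2)
k=f(328,41,112);print("bracket",k,ang(b,k))
print("tray right edge",ang(f(540,255,78),f(583,12,78)))
print("fence",[ (f(568,98,z)-f(358,103,z)) and 0 if 0 else np.degrees(np.arctan2(*(f(568,98,z)-f(358,103,z))[::-1])).round(2) for z in(98,108)])
for n,r in(("scene",(480.3,-131)),("side",(488.1,-125.8))): print(n,ang(np.array(r),b))
# move back along +y so that the end stop shows
env.move_l([470,-150,400],rate=250)
s=env.read_state();im=viewer.camera("wrist");cv2.imwrite("pics/w2.png",im);T=wpose(s,p)
for c,z in(("g",123),("r",108)):
    uv,st=blob(im,c);print(c,uv,st,atz(p,uv,z,T).round(1))
print(s["time_s"],s["force"])
```

```text
bracket [434.5950624  108.19525218] 13.17
tray right edge 14.21
fence [np.float64(12.82), np.float64(12.82)]
scene 9.49
side 12.71
g [343.66343826  17.53510896] [328   0  32  36 826] [454.7  20.7 123. ]
r [345.29591837 154.62244898] [332 152  27   6  98] [ 490.4 -126.1  108. ]
4.425 [ 0.46746065  0.18338298 -0.00645888]
```

View pics/w2.png

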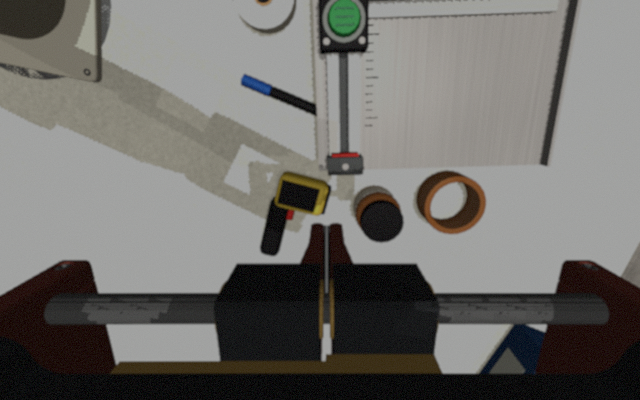

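The second wrist view shows the bumper at (345,154) and the button at (344,17). The rail sits about 13.5° off world y, with about 121 mm of travel left.

Run:
```python
from h import *
a=np.radians(13.5);rd=np.array([-np.sin(a),np.cos(a)]);q=orient(rd)
b=np.array([454.0,23.0])
env.reach([*b,250],q); env.move_l([*b,212],rate=100); env.hold(.2)
f0=np.array(env.read_state()["force"])
hit=env.move_l([*b,192],rate=15,f_stop=16)
env.hold(.2)
s=env.read_state();print(hit,s["tool_pos"],np.array(s["force"])-f0,s["wrist_torque"],s["time_s"])
cv2.imwrite("pics/press.png",np.hstack([viewer.camera("scene")[120:220,290:440],viewer.camera("side")[150:250,300:450]]).repeat(2,0).repeat(2,1))
```

```text
True [454.05781045  22.99176973 198.29943651] [-2.2102084  -0.15731373  9.18110187] [-0.02695328  0.25640951 -0.0011808 ] 7.25
```

View pics/press.png

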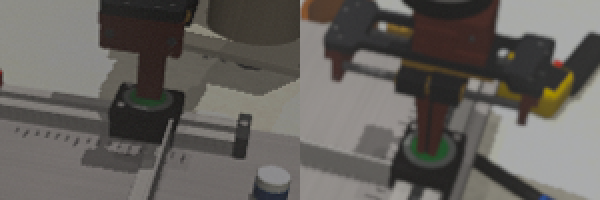

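The tips are centred on the button at z = 118 mm, so it is at its bottom. I'll add some down-force, then slide in segments and watch the force.

Run:
```python
from h import *
a=np.radians(13.5);rd=np.array([-np.sin(a),np.cos(a)])
b=np.array([454.0,23.0]);z=198.3
def F():
    env.hold(.1); f=np.array(env.read_state()["force"]);return f
for i in range(8):
    f=F()
    if f[2]>18: break
    z-=.4; env.move_l([*b,z],rate=10)
print("press",z,f,env.read_state()["tool_pos"])
for d in (5,20,40,60,80,100,112,116,120,124,128):
    env.move_l([*(b-rd*d),z],rate=40)
    f=F(); print(d,"along",round(f[:2]@rd,1),"across",round(f[:2]@[rd[1],-rd[0]],1),"z",round(f[2],1))
    if f[2]<12: z-=.4
    if f[2]>30: z+=.4
print(env.read_state()["tool_pos"],env.read_state()["time_s"])
cv2.imwrite("pics/end.png",np.hstack([viewer.camera("scene")[110:210,240:390],viewer.camera("side")[130:230,320:470]]).repeat(2,0).repeat(2,1))
```

```text
press 197.1 [-4.51050817  0.44846199 18.60577776] [454.14356059  22.9868568  198.15140262]
5 along -1.0 across -5.8 z 18.6
20 along -1.1 across -6.0 z 19.1
40 along -1.7 across -5.8 z 18.8
60 along -2.0 across -5.7 z 18.2
80 along -0.7 across -7.0 z 18.6
100 along -1.8 across -6.4 z 19.8
112 along -1.1 across -7.3 z 19.6
116 along -0.5 across -8.1 z 18.2
120 along 5.1 across -5.3 z 19.7
124 along 11.5 across -3.2 z 20.5
128 along 14.6 across -3.9 z 21.3
[483.23512472 -99.77293815 198.08264672] 14.45
```

View pics/end.png

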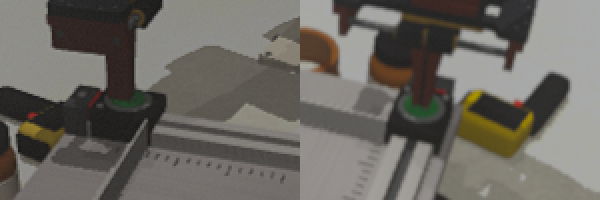

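The along-rail force rose from about 120 mm on, and the carriage sits against the red bumper with the button still down. I'll lift straight up and clear, then check.

Run:
```python
from h import *
p=np.array(env.read_state()["tool_pos"])
a=np.radians(13.5);rd=np.array([-np.sin(a),np.cos(a)])
xy=np.array([454.0,23.0])-rd*128
env.move_l([*xy,215],rate=25); env.move_l([*xy,330],rate=120); env.hold(.3)
s=env.read_state();print(s["force"],s["time_s"])
im=np.hstack([viewer.camera("scene")[110:210,240:390],viewer.camera("side")[130:230,320:470]]).repeat(2,0).repeat(2,1)
w=viewer.camera("wrist");pw=viewer.camera_params("wrist");T=wpose(s,pw)
uv,_=blob(w,"g");print("g",atz(pw,uv,123,T))
cv2.imwrite("pics/fin.png",im)
```

```text
[ 0.22110988 -0.02678545 -0.76078538] 16.825
g [481.34808216 -91.57743899 123.        ]
```

View pics/fin.png

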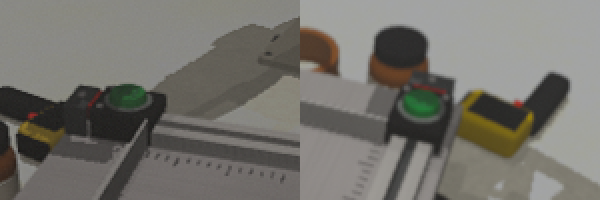

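The carriage is against the bumper, the button is up, and the gripper is clear. The button has moved about 118 mm, which agrees with where contact was felt.

```bash
python3 -c "
from station import workorder
print(workorder.sign_off())"
```

```text
the job is handed in; nothing more can be done
None
```

The job is handed in: the pouch stop is against the red end stop with the green button up again, the arm is clear, and it took about 17 s of the 35 s. The sign-off gave no verdict.

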